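Hook the ring eye and swing the vanity cabinet's door shut

ROBOT

A 6-joint arm with a two-finger parallel gripper is mounted at the origin on the work surface. World frame = base frame: x ahead of the robot, y to its left, z up, the work surface at z = 0. Lengths are in m, angles in rad, forces in N, time in s.
With the tool pointing down it reaches from about 0.275 to 0.775 m from the base axis. Payload 14.6 kg.
Tool frame: the origin (TCP) lies at the centre of the arm's flange, where the gripper is bolted on; the fingertips stand 173 mm ahead of it and the grasp point (between the pads) lies 155 mm ahead of it (env.tcp_to_grasp is the distance from the TCP to the grasp point, in m); z points along the fingers, y is the line along which they close (so a half turn about z gives the same grasp; the last joint's range is limited). The gripper opens to 85 mm and grips with 20 to 120 N. Pads are 22 mm wide; open, the fingers measure 114 mm over their backs; the gripper's body (76 mm by 85 mm) begins 54 mm behind the grasp point. The pads swing forward as they close: fully open they stand 13 mm farther back than shut.
Start: joints at [1.03, 0.263, -0.048, 1.259, 0, 1.415], TCP at [0.198, 0.486, 0.405] pointing down, gripper open.
Joint ranges: [-2.65, 2.65], [-0.89, 1.7], [-1.18, 1.37], [-2.13, 2.11], [-1.35, 1.29], [-3.14, 3.14]. Speed limits (rad/s): [1.89, 1.89, 2.57, 2.79, 3.14, 3.14].

INTERFACE

Orientations are given as a rotation vector (axis times angle).
In Python, from rig import env gives the robot as it stands.
- The arm moves only by the shell command python3 -m handwheel 'ROWS' [FORCE]. ROWS is JSON, a list that holds one entry, the list of rows, each a list of 5 numbers: the closure in counts, from 0 (fully open) to 255 (shut), then the shift along the world's x, y, z in mm, then the turn about the world's z in degrees. A call has 1 to 5 rows; each row is the pose to reach, as a shift and turn from the pose commanded when the call began; what a row does not reach only later rows make up. A row lasts 1/10 s, in which the tool goes at most 50 mm and 8.59 degrees, less where a joint would pass 70% of its speed; a pose out of reach is approached as far as the arm can. A call with a gripper value outside its range is refused whole. The fingers move at their own pace and stop on an object; FORCE is the grip in N (left out, the last holds). Time passes only in rows, so rows that repeat a pose let the fingers close. It gives the time, the measured TCP pose, the force, the opening and the grip force at its end, in the units of the state.
- env.state(): the state, without advancing time (a new reading comes with each control period).
- env.snapshot(name): name is "side" or "top" or "wrist"; returns a dict with "pixels" (480x640x3 uint8, blue, green, red), "range_z" (480x640 float32, m along the optical axis (not along the pixel's ray), 0 where there is no reading), "camera_matrix" (3x3 intrinsics, pixels), "R" (3x3) and "t" (3): a world point X has camera coordinates R X + t; the wrist camera has in their place "tool_from_camera" (4x4, takes a point from camera to tool coordinates, whose origin is the TCP and whose axes are the flange's). Camera axes: x right, y down, z forward; pixel columns grow to the right and rows downward; lengths in m; the calibration is good to about 2 mm. A picture is of the moment at which its call begins: read the wrist's pose just before it.
- env.finish_job(): hands the job in; it is judged then, once.
The state is a dict: "clock": time; "joint_pos": joint angles; "dq": joint speeds; "joint_torque": joint torques, N m; "eef_pos": TCP position; "orientation": TCP orientation; "ft_force": force on the tool from outside, world axes, zero at the start; "moment": the same for the moment, N m; "gripper_width": finger opening in m; "gripper_force": force on a finger pad.
Only numpy, scipy, OpenCV 4.12 (cv2) and the standard library are available. Lean on these libraries where they do the work, as an engineer would, in place of code of your own. Each camera call takes 0.05 s, during which the arm holds its last target. There are 200 camera calls.

TASK

The clear door of the little display cabinet is standing open. Take the pole with the hook off its rest (not the straight wand), drop the hook down into the ring eye on top of the door and swing the door fully shut with it. Then lift the hook out and lay the pole back in the slots of its own rest.

Things in the scene. Friction and masses are not known exactly. Their poses are not given: they have to be found in the camera images.
- hook_pole: Hooked pole, level on its rest. Wooden handle 16 mm wide, 18 high, from 90 mm behind to 65 mm ahead of the origin; then an 8 mm steel rod along +x at mid-handle height, ending 150 mm ahead in the hook: an 8 mm pin bent straight down. Origin: middle of the handle's underside (grip here, near the centre of mass); z up, x to the hook. The wand on a like rest has a straight, ball-ended rod.
- hook_tip (a point): Lower end of the hook's pin, on the pole: 150 mm ahead (pole x) of the pole's origin, 26 mm below its underside, 35 mm below the rod's axis.
- pole_rest: Grey plastic fixed rest of the hooked pole: base 130 x 70 x 8 mm, two upright forks 12 mm thick at x = -55 and +55 mm (98 mm free between them for the fingers). Each has a slot 36 mm wide, floor 50 mm above the table, lips 14 mm high. Origin: middle of its underside, on the table; x along the pole (to the hook at the start), z up.
- eye (a point): Centre of the steel ring eye lying level above the door's top edge, 225 mm above the table: hole 30 mm across, axis vertical, bar 6 mm thick. Axes turn with the door: z up, y along the door to its hinge, x to the cabinet's inside. The vertical hinge line is at x = +24, y = +150 mm in this frame. Door 246 mm wide, top at 203 mm; cabinet 205 mm high. Nothing stands over them.
- door (a joint): Angle of the door, rad: 0 fully shut against the cabinet (a stop), positive open, the free edge swinging out towards the robot; starts 0.6 to 1.0. Seen from above, shutting turns it anticlockwise. Stiff hinge, about 0.05 N m: it stays where it is left.
Not all that is in view belongs to the job. What is shaped like the hook_pole but red is not meant. What is shaped like the pole_rest but yellow is not meant.

How it is judged:
By the outcome, as a careful person would: the job done as asked, in the order asked, and still so for the second after the job is handed in, with the robot touching nothing.
It also fails if it takes over 58 s, if anything falls off the work surface, if the arm or the gripper's body presses on something with over 40 N, if the wrist force passes 120 N, or if a joint passes its speed limit or range.

## Working session

There is one attempt and no reset: what is moved stays moved. The work goes in short steps, Python scripts to look and compute and a shell command to move; the robot and the scene stay as the last step left them, time stands still between calls to the robot, and variables do not carry over. Pictures are saved under pics/ and viewed, at most 13 in all, crops included, and the job is handed in when it is done.

```bash
mkdir -p pics; ls; python3 - <<'E'
from rig import env
import cv2,numpy as np
s=env.state();print(s['clock'],s['eef_pos'],s['orientation'],s['gripper_width'],env.tcp_to_grasp)
for n in('top','side'):
    d=env.snapshot(n);cv2.imwrite(f'pics/{n}0.png',d['pixels']);np.savez(f'{n}0.npz',**d)
E
```

```text
pics
0.0 [0.19752808 0.48631586 0.40423054] [-6.02199002e-01 -3.08299975e+00  1.59658662e-03] 0.08550961584894756 0.1547
```

View pics/top0.png

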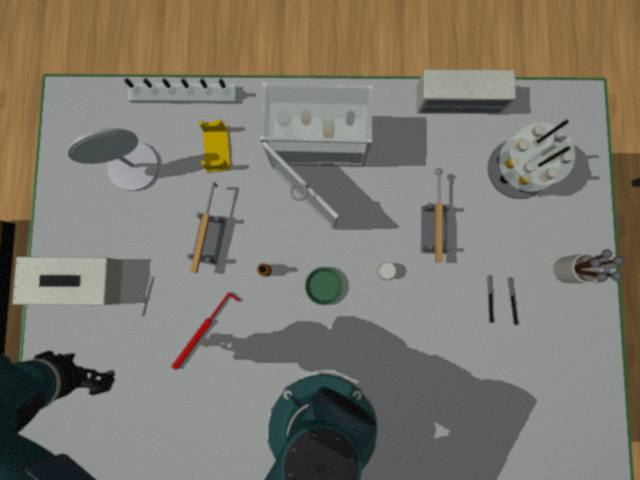

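View pics/side0.png

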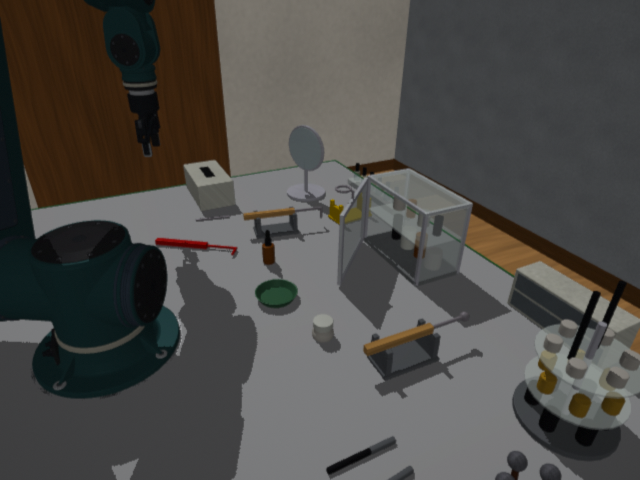

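Top view: two candidate wooden poles sit on grey rests. The left one, with handle at (203,243) and rod end at (213,185), looks hooked. The right one, at (438,232), has a ball at (438,172), so it is the wand. The red pole at (205,335) and the yellow rest at (215,145) are decoys. The ring eye is at about (300,192), the hinge at (264,143) and the door's free edge at (337,224).

```bash
cat > h.py <<'E'
import cv2,numpy as np
def ray(d,uv,z):
    K,R,t=d['camera_matrix'],d['R'],d['t']
    uv=np.atleast_2d(uv).astype(float)
    c=-R.T@t; v=(R.T@np.linalg.inv(K)@np.c_[uv,np.ones(len(uv))].T).T
    return c+v*((z-c[2])/v[:,2])[:,None]
def proj(d,X):
    p=(d['R']@np.atleast_2d(X).T).T+d['t']; q=(d['camera_matrix']@p.T).T
    return q[:,:2]/q[:,2:]
E
python3 - <<'E'
from h import *
d=np.load('top0.npz');im=d['pixels'];hsv=cv2.cvtColor(im,cv2.COLOR_BGR2HSV)
m=cv2.inRange(hsv,(8,110,90),(22,255,255));m[:, :150]=0;m[:170]=0;m[290:]=0;m[:,480:]=0
n,l,st,c=cv2.connectedComponentsWithStats(m)
for i in range(1,n):
    if st[i,4]<60: continue
    ys,xs=np.where(l==i);P=ray(d,np.c_[xs,ys],.068)[:,:2];o=P.mean(0);u=np.linalg.svd(P-o)[2][0] if len(P)<3000 else 0
    u=u*np.sign(u[0]);s=(P-o)@u
    print(c[i],st[i,4],o,np.degrees(np.arctan2(u[1],u[0])),s.min(),s.max(), 'mid',o+u*(s.min()+s.max())/2)
print('hookend',ray(d,(213,185),.055),'ring',ray(d,(300,192),.225),'hinge',ray(d,(264,143),.203),'free',ray(d,(337,224),.203))
print(-d['R'].T@d['t'])
a=im[170:290,170:270];b=im[130:230,250:350]
a=cv2.resize(a,(400,480),interpolation=cv2.INTER_CUBIC);b=cv2.resize(b,(400,400),interpolation=cv2.INTER_CUBIC);b=cv2.copyMakeBorder(b,0,80,0,0,0)
cv2.imwrite('pics/crop1.png',np.hstack([a,b]))
E
```

```text
[438.38873995 231.49061662] 373 [ 0.51395935 -0.29829119] -1.3043652938636425 -0.07439789237927351 0.07492874821747808 mid [ 0.51422471 -0.29829723]
[199.53581662 242.44126074] 349 [0.48062243 0.31905776] -10.17824795551762 -0.0751656038171337 0.07461903408651933 mid [0.48035345 0.31910606]
hookend [[0.63515783 0.29320419 0.055     ]] ring [[0.57972578 0.05267819 0.225     ]] hinge [[0.70059958 0.13960886 0.203     ]] free [[ 0.51079784 -0.03169118  0.203     ]]
[ 0.35840965 -0.00392157  1.20506675]
```

View pics/crop1.png

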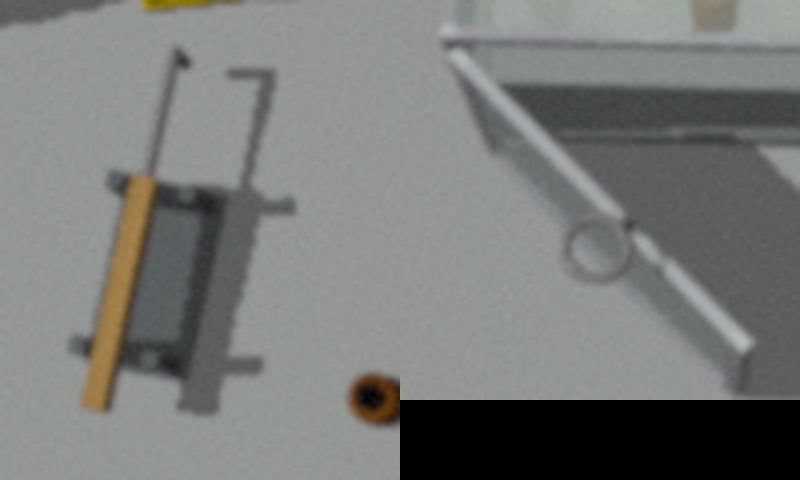

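The crop confirms it: the left pole has a rod ending in a down-bent pin at about (214,184), so it is the hook pole. The ring eye is centred at (299.5,192) in the full image. Next I'll work out the tool yaw, the cabinet's angle and the first move.

```bash
python3 - <<'E'
from h import *
from scipy.spatial.transform import Rotation as Ro
from rig import env
s=env.state();R=Ro.from_rotvec(s['orientation']).as_matrix();print(R.round(3), 'x yaw',np.degrees(np.arctan2(R[1,0],R[0,0])))
d=np.load('top0.npz')
print(d['range_z'][192,285:315].round(3))
g=cv2.cvtColor(d['pixels'],cv2.COLOR_BGR2GRAY)
# cabinet front rim: brightest row in each column around row 138
pts=[(u,np.average(np.arange(134,144),weights=np.clip(g[134:144,u].astype(float)-g[134:144,u].min(),0,None)**3)) for u in range(280,362,4)]
P=ray(d,pts,.205);k=np.polyfit(P[:,1],P[:,0],1);print('front x=%.4f y + %.4f'%tuple(k),'yaw deg',-np.degrees(np.arctan(k[0])))
o=np.array([.4927,.3169]);print('to TCP over pole mm',(o-s['eef_pos'][:2])*1000)
E
```

```text
[[-0.927  0.376 -0.   ]
 [ 0.376  0.927 -0.001]
 [ 0.    -0.001 -1.   ]] x yaw 157.8971954288711
[1.226 1.225 1.223 1.228 1.23  0.997 0.994 0.998 1.228 1.226 1.229 1.225
 1.209 1.205 1.191 1.173 1.157 1.14  1.126 1.108 1.002 0.994 0.995 1.054
 1.023 1.018 1.022 1.022 1.02  1.025]
front x=0.0061 y + 0.7156 yaw deg -0.34891574751226745
to TCP over pole mm [ 295.17906961 -169.46149654]
```

```bash
python3 -m handwheel '[[[0,42,-24,0,3],[0,84,-48,0,6],[0,126,-72,0,9],[0,168,-96,0,12],[0,210,-120,0,12]]]' 30
python3 -m handwheel '[[[0,42,-25,-25,0],[0,85,-49,-50,0],[0,85,-49,-80,0],[0,85,-49,-80,0]]]'
python3 - <<'E'
from h import *
from rig import env
s=env.state();print(s['eef_pos'],s['orientation'],s['joint_pos'])
d=env.snapshot('wrist');cv2.imwrite('pics/w1.png',d['pixels']);np.savez('w1.npz',p=s['eef_pos'],o=s['orientation'],**d);print(d['tool_from_camera'])
E
```

```text
clock: 0.6
eef_pos: [0.409, 0.3651, 0.4046]
orientation: [-0.274, -3.129, 0.0]
ft_force: [0.4, 1.5, -0.3]
gripper_width: 0.0855
gripper_force: 0.0
clock: 1.0
eef_pos: [0.4929, 0.3159, 0.3207]
orientation: [-0.28, -3.123, 0.005]
ft_force: [-0.1, 0.1, 0.2]
gripper_width: 0.0855
gripper_force: 0.0
[0.49289304 0.3159294  0.32068788] [-0.27995431 -3.12327299  0.00532681] [ 4.30869160e-01  4.04507676e-01 -6.50924691e-02  1.10791193e+00
 -6.79264271e-05  6.09661409e-01]
[[ 1.40479922e-04 -9.46233176e-01 -3.23485328e-01  8.36070860e-02]
 [ 9.99999961e-01  5.51301164e-05  2.73007658e-04  8.40525108e-04]
 [-2.40495120e-04 -3.23485353e-01  9.46233147e-01  3.08133364e-02]
 [ 0.00000000e+00  0.00000000e+00  0.00000000e+00  1.00000000e+00]]
```

View pics/w1.png

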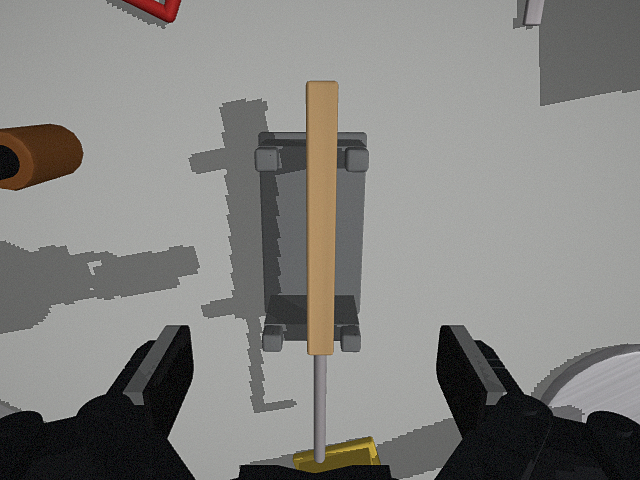

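The wrist view shows the handle from (322,82) to (320,354), with the rod running towards the hook at the bottom. The fork lips are at (267,159), (357,159), (272,340) and (351,340). The pole lies in the slots and the fingers straddle it.

```bash
cat >> h.py <<'E'
from scipy.spatial.transform import Rotation as Ro
def wcal(d,p,o):
    T=np.eye(4);T[:3,:3]=Ro.from_rotvec(o).as_matrix();T[:3,3]=p
    M=np.linalg.inv(T@d['tool_from_camera'])
    return dict(camera_matrix=d['camera_matrix'],R=M[:3,:3],t=M[:3,3])
E
python3 - <<'E'
from h import *
d=dict(np.load('w1.npz'));c=wcal(d,d['p'],d['o'])
hsv=cv2.cvtColor(d['pixels'],cv2.COLOR_BGR2HSV)
m=cv2.inRange(hsv,(8,60,90),(22,255,255));m[:,:290]=0;m[:,350:]=0;m[360:]=0
ys,xs=np.where(m>0);P=ray(c,np.c_[xs,ys],.068)[:,:2];o=P.mean(0);u=np.linalg.svd(P-o,full_matrices=False)[2][0];u*=np.sign(u[0]);s=(P-o)@u
lo,hi=np.percentile(s,[.3,99.7]);print('len',hi-lo,'yaw',np.degrees(np.arctan2(u[1],u[0])));org=o+u*((lo+hi)/2+.0125);print('origin',org,'tool',d['p'])
R=Ro.from_rotvec(d['o']).as_matrix();print('tool x yaw',np.degrees(np.arctan2(-R[1,0],-R[0,0])))
L=ray(c,[(267,156),(357,156),(272,337),(351,337)],.064)[:,:2];rc=L.mean(0);v=L[:2].mean(0)-L[2:].mean(0);print('rest',rc,np.degrees(np.arctan2(-v[1],-v[0])),np.linalg.norm(v))
print('handle mid offset across slot',(org-rc)@np.array([-u[1],u[0]]),'along',(org-rc)@u)
z=d['range_z'];
for q in [(322,200),(267,159),(320,400)]:print(z[q[1],q[0]])
E
```

```text
len 0.15235859959829656 yaw -10.392048646317251
origin [0.49157085 0.31957302] tool [0.49289304 0.3159294  0.32068788]
tool x yaw -10.244639159028676
rest [0.49214861 0.31442639] -10.498221782844965 0.10739924140749349
handle mid offset across slot 0.004957983920960366 along -0.0014966489513657682
0.22748998
0.2247943
0.27444392
```

```bash
python3 -m handwheel '[[[0,-1,3,-40,0],[0,-1,3,-75,0],[0,-1,3,-100,0],[0,-1,3,-108,0],[0,-1,3,-108,0]]]' 60
python3 -m handwheel '[[[0,0,0,0,0],[0,0,0,0,0]]]'
```

```text
clock: 1.55
eef_pos: [0.4911, 0.3211, 0.2176]
orientation: [-0.275, -3.13, -0.0]
ft_force: [0.7, 0.1, 0.3]
gripper_width: 0.0856
gripper_force: 0.0
clock: 1.75
eef_pos: [0.4919, 0.3208, 0.2184]
orientation: [0.276, 3.127, 0.002]
ft_force: [-0.6, 0.0, -0.7]
gripper_width: 0.0853
gripper_force: 0.0
```

```bash
python3 -m handwheel '[[[0,0,-1,-5,0],[140,0,-1,-5,0],[200,0,-1,-5,0],[255,0,-1,-5,0],[255,0,-1,-5,0]]]' 60
python3 -m handwheel '[[[255,0,0,0,0],[255,0,0,0,0],[255,0,0,0,0],[255,0,0,0,0],[255,0,0,0,0]]]'
python3 -m handwheel '[[[255,0,0,0,0],[255,0,0,0,0],[255,0,0,0,0]]]'
```

```text
clock: 2.25
eef_pos: [0.4916, 0.3194, 0.2118]
orientation: [0.277, 3.129, 0.0]
ft_force: [0.2, -0.4, 0.1]
gripper_width: 0.0281
gripper_force: 0.0
clock: 2.75
eef_pos: [0.4916, 0.3194, 0.2119]
orientation: [0.277, 3.129, 0.0]
ft_force: [-1.3, -0.2, 5.7]
gripper_width: 0.0154
gripper_force: 59.1
clock: 3.05
eef_pos: [0.4916, 0.3194, 0.2118]
orientation: [0.277, 3.129, 0.0]
ft_force: [-0.1, -0.9, 5.7]
gripper_width: 0.015
gripper_force: 59.1
```

```bash
python3 -m handwheel '[[[255,0,0,8,0],[255,0,0,25,0],[255,0,0,55,0],[255,0,0,90,0],[255,0,0,130,0]]]' 90
python3 -m handwheel '[[[255,0,0,40,0],[255,0,-25,75,0],[255,-10,-60,105,0],[255,-25,-100,115,0],[255,-40,-140,115,0]]]'
python3 -m handwheel '[[[255,-10,-40,0,0],[255,-18,-80,0,0],[255,-20,-100,0,0],[255,-20,-100,0,0],[255,-20,-100,0,0]]]'
python3 - <<'E'
from h import *
from rig import env
s=env.state();print(s['eef_pos'],s['orientation'],s['moment'])
d=env.snapshot('wrist');np.savez('w2.npz',p=s['eef_pos'],o=s['orientation'],**d)
t=env.snapshot('top');np.savez('t2.npz',**t)
a=cv2.resize(d['pixels'],(400,300));b=cv2.resize(t['pixels'][100:250,220:420],(400,300),interpolation=cv2.INTER_CUBIC)
cv2.imwrite('pics/c2.png',cv2.resize(np.hstack([a,b]),(800,300)))
E
```

```text
clock: 3.55
eef_pos: [0.4911, 0.3192, 0.3428]
orientation: [-0.276, -3.128, 0.001]
ft_force: [1.4, 0.6, -0.8]
gripper_width: 0.0147
gripper_force: 87.7
clock: 4.05
eef_pos: [0.4509, 0.1783, 0.4584]
orientation: [0.275, 3.127, 0.001]
ft_force: [1.4, -0.1, -0.6]
gripper_width: 0.0148
gripper_force: 87.9
clock: 4.55
eef_pos: [0.4314, 0.0793, 0.457]
orientation: [0.278, 3.129, 0.0]
ft_force: [0.2, 0.7, -0.7]
gripper_width: 0.0146
gripper_force: 87.9
[0.43144368 0.07925284 0.45697585] [2.78426446e-01 3.12899800e+00 3.16120355e-04] [ 0.02157536 -0.03027316 -0.00363325]
```

View pics/c2.png

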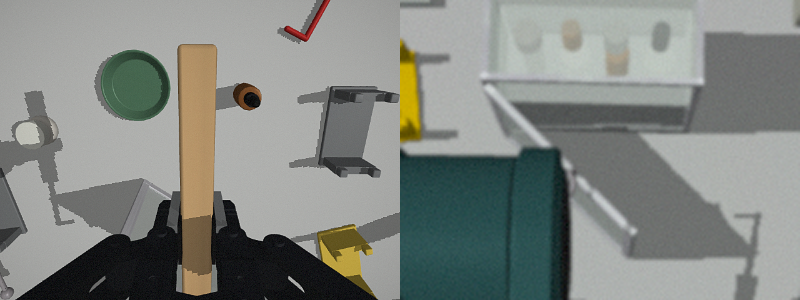

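The left half shows the pole held centred in the pads. In the right half the arm hides the hook and eye from the top camera, so I'll use the side camera.

```bash
python3 - <<'E'
from h import *
from rig import env
s=env.state();d=env.snapshot('side');np.savez('s2.npz',**d)
p=s['eef_pos'];yaw=np.radians(-10.3);tip=np.array([p[0]+.15*np.cos(yaw),p[1]+.15*np.sin(yaw),p[2]-.2118+.024])
print('tip',tip,proj(d,tip),'ring',proj(d,[.58,.053,.225]))
u,v=proj(d,[.58,.053,.225])[0].astype(int)
c=d['pixels'][v-75:v+45,u-80:u+80];cv2.imwrite('pics/s2.png',cv2.resize(c,(800,600),interpolation=cv2.INTER_CUBIC));print(u-80,v-75)
E
```

```text
tip [0.5791823  0.0531416  0.26897118] [[343.56021834 172.1513085 ]] ring [[343.16934257 189.05000135]]
263 114
```

View pics/s2.png

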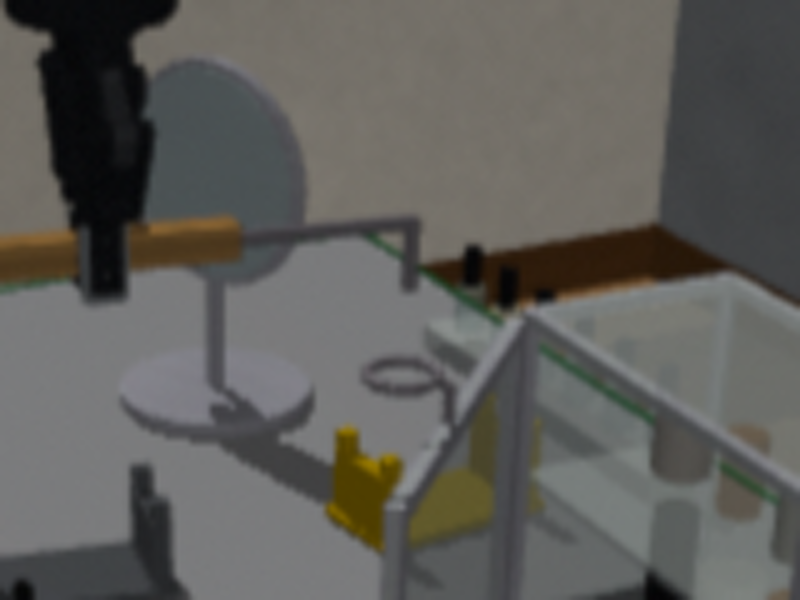

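The side crop shows the pin tip at (344.8,172) directly above the ring, whose centre is at (343.4,189.2). That is about 3 mm too far forward, so I'll shift x by -2 mm and go down.

```bash
python3 -m handwheel '[[[255,-2,0,-15,0],[255,-2,0,-30,0],[255,-2,0,-38,0],[255,-2,0,-45,0]]]'
python3 -m handwheel '[[[255,0,0,-6,0],[255,0,0,-12,0],[255,0,0,-17,0],[255,0,0,-17,0]]]'
python3 - <<'E'
from h import *
from rig import env
s=env.state();d=env.snapshot('side');np.savez('s3.npz',**d);print(s['eef_pos'],s['moment'])
c=d['pixels'][134:224,283:403];cv2.imwrite('pics/s3.png',cv2.resize(c,(800,600),interpolation=cv2.INTER_CUBIC))
E
```

```text
clock: 5.1
eef_pos: [0.4296, 0.0799, 0.4112]
orientation: [-0.275, -3.129, 0.0]
ft_force: [-0.2, -0.4, -0.2]
gripper_width: 0.0147
gripper_force: 87.9
clock: 5.5
eef_pos: [0.4295, 0.0794, 0.3942]
orientation: [-0.277, -3.129, 0.0]
ft_force: [-0.2, 0.2, -1.3]
gripper_width: 0.0146
gripper_force: 87.9
[0.42948343 0.07940408 0.39420031] [0.06269046 0.03692956 0.01916231]
```

View pics/s3.png

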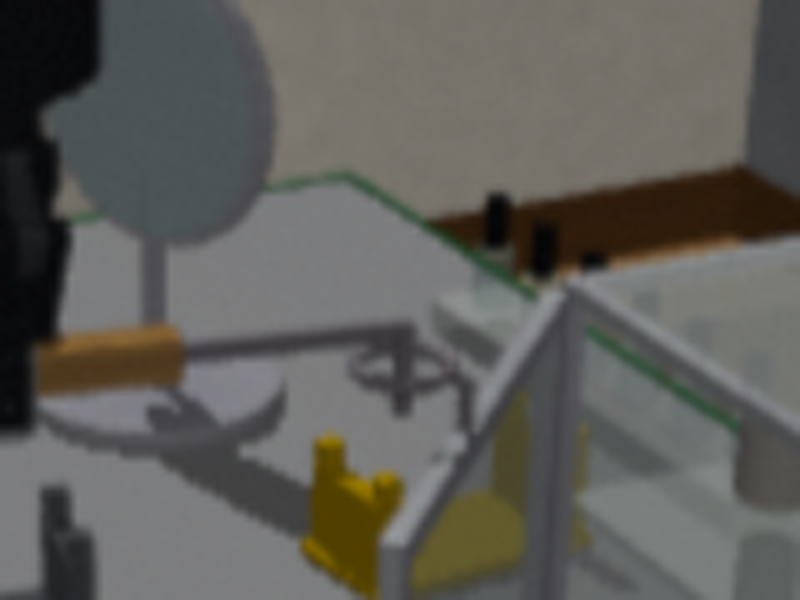

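The pin stands through the ring, with its tip at crop (402,410) below the ring's front bar. Next I'll work out the arc.

```bash
python3 - <<'E'
import numpy as np
H=np.array([.7034,.1409]);E=np.array([.5797,.0527]);v=E-H
for a in range(0,57,4):
    c,s=np.cos(np.radians(a)),np.sin(np.radians(a));print(a,((H+[c*v[0]-s*v[1],s*v[0]+c*v[1]]-E)*1000).round(1))
E
```

```text
0 [0. 0.]
4 [ 6.5 -8.4]
8 [ 13.5 -16.4]
12 [ 21.  -23.8]
16 [ 29.1 -30.7]
20 [ 37.6 -37. ]
24 [ 46.6 -42.7]
28 [ 55.9 -47.7]
32 [ 65.5 -52.1]
36 [ 75.5 -55.9]
40 [ 85.6 -58.9]
44 [ 96.  -61.2]
48 [106.5 -62.7]
52 [117.  -63.6]
56 [127.6 -63.7]
```

```bash
python3 -m handwheel '[[[255,5,-4,0,0],[255,8,-8,0,0],[255,12,-13,0,0],[255,16,-17,0,0],[255,20,-21,0,0]]]'
python3 -m handwheel '[[[255,4,-4,0,0],[255,8,-7,0,0],[255,12,-11,0,0],[255,16,-14,0,0],[255,20,-17,0,0]]]'
python3 - <<'E'
from h import *
from rig import env
s=env.state();d=env.snapshot('side');print(s['eef_pos'],s['moment'],s['ft_force'])
c=d['pixels'][134:254,283:443];cv2.imwrite('pics/s4.png',cv2.resize(c,(800,600),interpolation=cv2.INTER_CUBIC))
E
```

```text
clock: 6.05
eef_pos: [0.45, 0.0579, 0.3947]
orientation: [0.277, 3.129, 0.0]
ft_force: [0.2, 0.9, -0.6]
gripper_width: 0.0144
gripper_force: 87.8
clock: 6.55
eef_pos: [0.4699, 0.0412, 0.3947]
orientation: [-0.277, -3.129, -0.0]
ft_force: [0.3, 0.3, 0.4]
gripper_width: 0.0148
gripper_force: 87.8
[0.46990027 0.04116921 0.39467474] [0.1480943  0.04406488 0.05845105] [0.30531624 0.34982125 0.36424979]
```

View pics/s4.png

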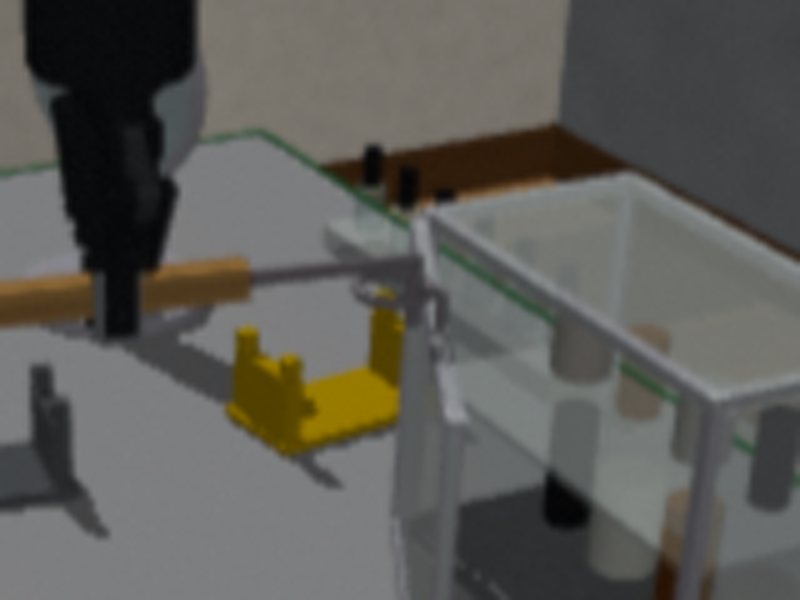

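The door is swinging: its free edge is now at crop (455,415) and the pin is in the ring at (412,280). I'll carry on along the arc.

```bash
python3 -m handwheel '[[[255,4,-3,0,0],[255,9,-6,0,0],[255,14,-8,0,0],[255,18,-10,0,0],[255,23,-12,0,0]]]'
python3 -m handwheel '[[[255,5,-2,0,0],[255,10,-4,0,0],[255,15,-7,0,0],[255,20,-8,0,0],[255,25,-9,0,0]]]'
python3 -m handwheel '[[[255,4,-1,0,0],[255,8,-2,0,0],[255,12,-2,0,0],[255,16,-3,0,0],[255,16,-3,0,0]]]'
python3 - <<'E'
from rig import env
s=env.state();print(s['moment'],s['ft_force'])
E
```

```text
clock: 7.1
eef_pos: [0.4929, 0.0293, 0.3947]
orientation: [-0.277, -3.129, 0.0]
ft_force: [-0.8, -0.3, 0.1]
gripper_width: 0.0147
gripper_force: 87.8
clock: 7.6
eef_pos: [0.518, 0.0203, 0.3947]
orientation: [-0.277, -3.129, 0.0]
ft_force: [-0.5, -0.5, -1.0]
gripper_width: 0.0146
gripper_force: 87.8
clock: 8.1
eef_pos: [0.534, 0.0173, 0.3946]
orientation: [0.277, 3.129, -0.0]
ft_force: [-0.0, 0.2, -0.5]
gripper_width: 0.0146
gripper_force: 87.8
[ 0.03027266 -0.04712694 -0.03621269] [-0.00746164  0.15901677 -0.53689217]
```

```bash
for i in 1; do python3 -m handwheel '[[[255,2,0,0,0],[255,4,0,0,0],[255,6,0,0,0],[255,6,0,0,0]]]'
python3 -m handwheel '[[[255,1,0,0,0],[255,2,0,0,0],[255,2,0,0,0]]]'; done
```

```text
clock: 8.5
eef_pos: [0.5389, 0.0176, 0.3944]
orientation: [-0.276, -3.127, -0.0]
ft_force: [-8.9, 1.1, 0.5]
gripper_width: 0.0149
gripper_force: 88.1
clock: 8.8
eef_pos: [0.5398, 0.0177, 0.3941]
orientation: [-0.276, -3.124, -0.0]
ft_force: [-18.3, 2.7, 4.3]
gripper_width: 0.0143
gripper_force: 88.4
```

Contact with the stop along the closing direction (-18 N). I'll back off to the middle of the ring, then lift out.

```bash
python3 -m handwheel '[[[255,-3,0,0,0],[255,-7,0,0,0],[255,-11,0,0,0],[255,-12,0,0,0],[255,-12,0,0,0]]]'
python3 -m handwheel '[[[255,0,0,5,0],[255,0,0,12,0],[255,0,0,22,0],[255,0,0,35,0],[255,0,0,65,0]]]'
python3 -m handwheel '[[[255,-45,15,0,0],[255,-60,50,0,0],[255,-60,100,0,0],[255,-60,150,0,0],[255,-60,150,0,0]]]'
python3 - <<'E'
from h import *
from rig import env
d=env.snapshot('side');t=env.snapshot('top');np.savez('t5.npz',**t)
a=cv2.resize(d['pixels'][134:284,283:433],(400,400),interpolation=cv2.INTER_CUBIC)
b=cv2.resize(t['pixels'][80:200,250:370],(400,400),interpolation=cv2.INTER_CUBIC)
cv2.imwrite('pics/s5.png',np.hstack([a,b]))
E
```

```text
clock: 9.3
eef_pos: [0.5294, 0.0174, 0.3948]
orientation: [0.277, 3.129, -0.0]
ft_force: [-0.6, 0.7, -1.2]
gripper_width: 0.0143
gripper_force: 87.8
clock: 9.8
eef_pos: [0.5293, 0.0174, 0.4597]
orientation: [-0.276, -3.127, -0.0]
ft_force: [-0.2, 1.0, -0.8]
gripper_width: 0.0145
gripper_force: 87.8
clock: 10.3
eef_pos: [0.4689, 0.1718, 0.4605]
orientation: [0.268, 3.129, 0.002]
ft_force: [-0.2, -1.2, -1.0]
gripper_width: 0.0144
gripper_force: 88.1
```

View pics/s5.png

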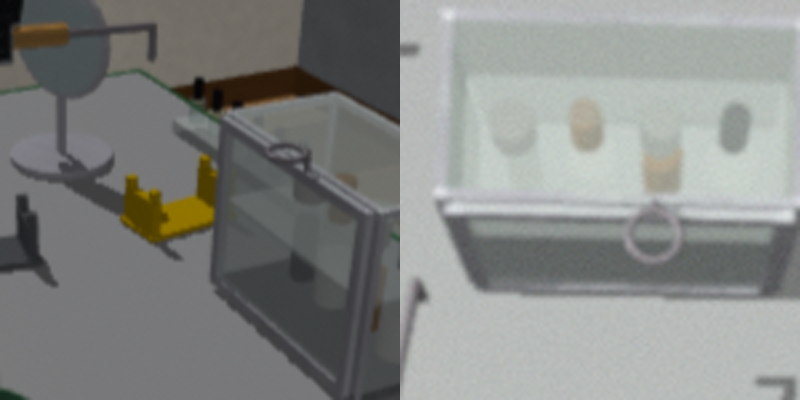

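The side and top views show the door flush with the cabinet front, ring at left-half (288,152) and right-half (653,235), and the hook well clear. Now I'll return the pole to its rest by the sum of my commanded shifts: +22, +152, -248 mm.

```bash
python3 -m handwheel '[[[255,8,40,0,0],[255,16,80,0,0],[255,22,120,0,0],[255,22,152,-20,0],[255,22,152,-40,0]]]'
python3 -m handwheel '[[[255,0,0,-45,0],[255,0,0,-90,0],[255,0,0,-130,0],[255,0,0,-160,0],[255,0,0,-175,0]]]'
python3 -m handwheel '[[[255,0,0,0,0],[255,0,0,0,0]]]'
python3 - <<'E'
from h import *
from rig import env
s=env.state();print(s['eef_pos'],s['orientation'])
d=env.snapshot('side');cv2.imwrite('pics/s6.png',cv2.resize(d['pixels'][170:260,220:340],(800,600),interpolation=cv2.INTER_CUBIC))
E
```

```text
clock: 10.9
eef_pos: [0.4923, 0.3211, 0.4192]
orientation: [0.275, 3.129, 0.001]
ft_force: [-0.1, -0.3, -0.3]
gripper_width: 0.0147
gripper_force: 88.4
clock: 11.4
eef_pos: [0.4918, 0.3177, 0.2425]
orientation: [-0.28, -3.127, 0.003]
ft_force: [-0.9, -0.2, -0.7]
gripper_width: 0.0146
gripper_force: 88.4
clock: 11.6
eef_pos: [0.4924, 0.3186, 0.2455]
orientation: [0.279, 3.129, 0.0]
ft_force: [0.6, -0.1, -0.2]
gripper_width: 0.0148
gripper_force: 88.4
[0.49236092 0.31860981 0.24553658] [2.78778590e-01 3.12867687e+00 3.09814264e-04]
```

View pics/s6.png

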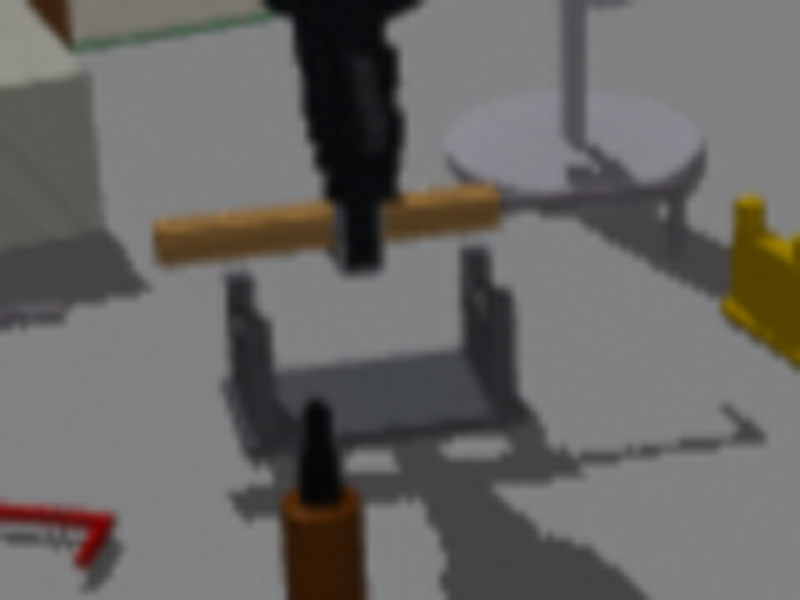

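The pole hangs level above the two forks, at crop (240,290) and (475,260), and lines up with the slots. I'll lower it, shifting 3 mm towards the slot centre.

```bash
python3 -m handwheel '[[[255,0,-3,-10,0],[255,0,-3,-20,0],[255,0,-3,-26,0],[255,0,-3,-30,0],[255,0,-3,-30,0]]]'
python3 -m handwheel '[[[255,0,0,-1,0],[255,0,0,-2,0],[255,0,0,-3,0],[255,0,0,-3,0]]]'
```

```text
clock: 12.15
eef_pos: [0.4914, 0.3164, 0.214]
orientation: [-0.276, -3.128, 0.001]
ft_force: [0.3, 0.4, 0.0]
gripper_width: 0.0146
gripper_force: 88.4
clock: 12.55
eef_pos: [0.4916, 0.3165, 0.2119]
orientation: [0.277, 3.129, 0.0]
ft_force: [-0.4, -0.3, 3.4]
gripper_width: 0.0147
gripper_force: 88.7
```

Contact at 3.4 N upward, so the pole is seated. I'll release and retreat.

```bash
python3 -m handwheel '[[[180,0,0,0,0],[120,0,0,0,0],[60,0,0,0,0],[0,0,0,0,0],[0,0,0,0,0]]]'
python3 -m handwheel '[[[0,0,0,0,0],[0,0,0,0,0],[0,0,0,0,0],[0,0,0,20,0],[0,0,0,50,0]]]'
python3 -m handwheel '[[[0,0,0,45,0],[0,0,0,90,0],[0,-45,0,110,0],[0,-90,0,110,0],[0,-140,0,110,0]]]'
python3 -m handwheel '[[[0,-40,0,0,0],[0,-60,40,0,0],[0,-60,80,0,0],[0,-60,80,0,0],[0,-60,80,0,0]]]'
python3 - <<'E'
from h import *
from rig import env
d=env.snapshot('side');t=env.snapshot('top')
a=cv2.resize(d['pixels'][130:290,220:440],(440,320),interpolation=cv2.INTER_CUBIC)
b=cv2.resize(t['pixels'][80:290,170:390],(335,320),interpolation=cv2.INTER_CUBIC)
cv2.imwrite('pics/s7.png',np.hstack([a,b]))
E
```

```text
clock: 13.05
eef_pos: [0.4916, 0.3164, 0.2117]
orientation: [-0.277, -3.129, 0.0]
ft_force: [-0.4, 0.5, -0.5]
gripper_width: 0.081
gripper_force: 0.0
clock: 13.55
eef_pos: [0.4911, 0.3162, 0.261]
orientation: [-0.276, -3.127, 0.002]
ft_force: [1.5, 0.6, -0.2]
gripper_width: 0.0852
gripper_force: 0.0
clock: 14.05
eef_pos: [0.3505, 0.3162, 0.3721]
orientation: [0.278, 3.128, 0.002]
ft_force: [-0.9, 0.8, -0.3]
gripper_width: 0.0852
gripper_force: 0.0
clock: 14.55
eef_pos: [0.2913, 0.3968, 0.3714]
orientation: [-0.274, -3.129, 0.001]
ft_force: [0.5, 0.7, 0.9]
gripper_width: 0.0853
gripper_force: 0.0
```

View pics/s7.png

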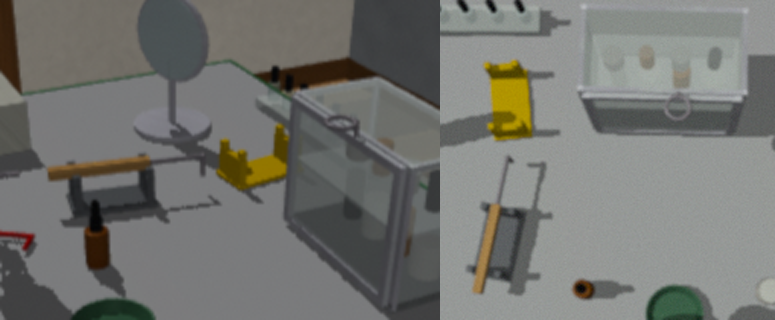

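The pole lies level in its own grey rest (left half (130,168), right half (488,250)), the door is shut, and the gripper is clear. Handing in.

```bash
python3 -c "
from rig import env
print(env.finish_job())"
```

```text
the job is handed in; nothing more can be done
None
```

I shut the cabinet door with the hooked pole, laid the pole back in its own grey rest, and handed the job in after about 15 s on the robot's clock; no verdict came back.

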